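# Switch the ball-sorting gate and feed the next batch

### The arm

A 6-joint arm with a two-finger parallel gripper is mounted at the origin on a cart in front of the work surface, level with it; the furniture and walls round the work are solid. World frame = base frame: x ahead of the robot, y to its left, z up, the work surface at z = 0. Lengths are in mm, angles in rad, forces in N, time in s.
With the tool pointing down it reaches from about 350 to 775 mm from the base axis. Payload 7.3 kg.
Tool frame: the origin (TCP) lies at the very end of the fingers, on their centre line; the grasp point (between the pads) lies 19 mm behind it (bot.grip_point_offset is the distance from the TCP to the grasp point, in mm); z points along the fingers, y is the line along which they close (so a half turn about z gives the same grasp; the last joint's range is limited). The gripper opens to 92 mm and grips with 3 to 60 N. Pads are 19 mm wide; open, the fingers measure 130 mm over their backs; the gripper's body (75 mm by 190 mm) begins 47 mm behind the grasp point.
Start: joints at [-1.342, 0.342, 1.524, -0, 1.275, -0.146], TCP at [192.219, -488.566, 226.741] pointing down, gripper open.
Joint ranges: [-2.53, 2.53], [-0.77, 2.02], [0.04, 2.7], [-1, 4.14], [0.28, 2.66], [-3.11, 3.11]. Speed limits (rad/s): [2.57, 2.57, 3.14, 3.14, 3.14, 3.14].

### API

Orientations are given as [roll, pitch, yaw] about the fixed x, y, z axes, in that order (R = Rz(yaw) Ry(pitch) Rx(roll)).
In Python, from plant import bot gives the robot as it stands. The module is installed in compiled form; this text tells all that it offers.
- The arm moves only by the shell command python3 -m jog 'ROWS' [OPENING]. ROWS is JSON, a list of rows, each a list of 6 numbers: the shift along the tool's x, y, z in mm, then the turn, a rotation vector about the tool's x, y, z in rad. In form: [[dx, dy, dz, rx, ry, rz], ...]. A call has 1 to 12 rows; each row shifts and turns the commanded pose from where the row before left it, along the tool's axes as they then stand; what a row does not reach is not made up. A row lasts 1/10 s, in which the tool goes at most 50 mm and 8.59 degrees, less where a joint would pass 70% of its speed; a pose out of reach is approached as far as the arm can. A call with a gripper value outside its range is refused whole. OPENING is the opening in per cent of the stroke, from 0 (shut) to 100 (fully open), set as the call begins (- or left out, the last holds). The fingers move at their own pace and stop on an object; the grip force is fixed at half the most. Time passes only in rows, so rows that do not move let the fingers close. It gives the time, the measured TCP pose, the force, the opening and the grip force at its end, in the units of the state.
- bot.get_obs(): the state, without advancing time (a new reading comes with each control period).
- bot.capture(name): name is "scene" or "top"; returns the picture (480x640x3 uint8, red, green, blue); there is no depth.
- bot.camera_model(name): a dict with "fx", "fy", "cx", "cy" (pixels), "dist_coeffs" ([k1, k2, p1, p2, k3] as OpenCV has them; the pictures are not rectified), "position" and "orientation" of the camera in the world. Camera axes: x right, y down, z forward; pixel columns grow to the right and rows downward; lengths in mm; the calibration is good to about 2 mm. A picture is of the moment at which its call begins. camera_model takes no time and is no camera call.
- bot.close_job(): hands the job in; it is judged then, once.
Trained networks look in the newest picture that a camera, given by its name, has taken for a name from the list of things; names that differ only in an ending like _2 or _b are one class to them, and where a whole thing is asked for, a point or a joint stands for the part that bears it (a point fixed in the world has none). Each returns a list of dicts, best first, with "p" (0 to 1); they miss things now and then, are a little off and sometimes report something else, mostly with a low value. They report only what shows in the picture. A call takes as long as a camera call.
- bot.outline_of(target, camera): "mask" (480x640 bool, what is visible of it) and "pixel" ([column, row] in pixels, amid what is visible of it).
The state is a dict: "time": time; "joint_positions": joint angles; "dq": joint speeds; "tau": joint torques, N m; "tool_pos": TCP position; "tcp_rot": TCP orientation; "contact_force": force on the tool from outside, world axes, zero at the start; "moment": the same for the moment, N m; "grip_width": finger opening in mm; "finger_force": force on a finger pad.
Only numpy, scipy, OpenCV 4.12 (cv2) and the standard library are available. Lean on these libraries where they do the work, as an engineer would, in place of code of your own. Each camera call takes 0.05 s, during which the arm holds its last target. There are 200 camera calls.

### The job

The pan that the seesaw sorting gate now feeds has had its batch: rock the gate over its pivot onto the other stop by pressing down its raised end, then push the feed shutter fully open by its post so that all four waiting balls run down the other chute into the other pan. When all four lie in the pan, push the shutter fully closed again, ready for the next batch. Nothing is to be picked up: give the gate and the shutter light pushes with the fingertips, and do not touch the balls, shift the pans or disturb the loose tools lying about.

Things in the scene. Friction and masses are not known exactly. Their poses are not given: they have to be found in the camera images.
- chute_unit: fixed ball-sorting chute unit, base plate 150 x 232 mm. Origin at cabinet-top level under the middle of the gate's pivot shaft (which lies along x, 105 mm up); x: away from the pans, up the feed chute; y: to the left outlet. The feed chute, 25 mm wide, runs along y = 0 from x = 96 to 6 mm, at most 166 mm high. Outlet chutes at y = +-88 mm (115 mm high) lead to the pans
- weight (a point): middle of the gate's tumbler weight, a dark steel disc 33 mm across and 24 mm thick on the gate's shaft, 37 mm in front (-x) of the gate's middle; its top is 63 mm above the shaft and it leans to the side that the gate feeds
- gate (a joint): tilt of the seesaw gate, rad, firm stops at -0.24 and +0.24. Positive: left (+y) end raised, balls run to the right pan; negative: the other way. The gate is a trough 144 mm long (along y), 34 mm wide. Its weight tips it over centre: it rests on either stop and falls on by itself past level. About 0.5 N down on the raised thumb plate starts it
- thumb_left (a point): centre of the top face of the left thumb plate, a flat ribbed plate, 48 mm along x by 30 mm, over the left end of the gate; the point lies 8 mm in front (-x) of the gate's middle line. Raised, it is 150 mm above the cabinet top and, seen from above, 48 mm from the pivot line; lowered, 123 mm above and 63 mm from it, so a finger 55 mm from the pivot line stays on it all the way
- thumb_right (a point): the same point on the right thumb plate
- shutter (a joint): position of the feed shutter, m: 0 = closed (blade across the feed chute, balls held), 0.028 = fully open (slid towards the unit's +y, left). It slides level along the unit's y in guide rails (x = 15 to 27 mm, y = -28 to 50 mm, top 160 mm up), stays where it is left, needs about 1 to 2 N
- post_top (a point): centre of the top face of the shutter's finger post, an upright dark steel post 10 x 10 mm that stands 34 mm above the shutter's cross plate (top about 197 mm above the cabinet top), 21 mm behind the gate's middle line, over the feed chute when closed; either side face can be pushed
- ball_0_center (a point): centre of steel bearing ball 1 of 4 in the feed chute (1 is nearest the shutter), 16 mm diameter, 17 g
- ball_1_center (a point): centre of steel bearing ball 2 of 4 in the feed chute (1 is nearest the shutter), 16 mm diameter, 17 g
- ball_2_center (a point): centre of steel bearing ball 3 of 4 in the feed chute (1 is nearest the shutter), 16 mm diameter, 17 g
- ball_3_center (a point): centre of steel bearing ball 4 of 4 in the feed chute (1 is nearest the shutter), 16 mm diameter, 17 g
- pan_left: the left collecting pan, loose open steel pan 88 x 80 x 35 mm, wall 2.5 mm, under the mouth of the left outlet chute; origin: centre of its underside, x along the 88 mm side
- pan_right: the right collecting pan, loose open steel pan 88 x 80 x 35 mm, wall 2.5 mm, under the mouth of the right outlet chute; origin: centre of its underside, x along the 88 mm side
- scriber_blue: blue scriber, 126 mm, lying between the pans; bystander, leave alone; origin: centre of its underside
- feeler_gauge: slim metal feeler gauge, 90 mm, lying between the pans; bystander, leave alone; origin: centre of its underside
- spark_plug: spark plug, 82 mm, lying at the left; bystander, leave alone; origin: centre of its underside

How it is judged (in metres and radians):
On the way, in this order (a step that is already met when the one before it is completed fails the run):
1. the gate is rocked onto the other stop while the balls still wait behind the shutter (distance of thumb_left from where it was at the start of the episode above 0.022 m and (value of joint gate above 0.2 rad or value of joint gate below -0.2 rad) and x of each of ball_0_center, ball_1_center, ball_2_center, ball_3_center in the frame of chute_unit above 0.024 m and z of each of ball_0_center, ball_1_center, ball_2_center, ball_3_center in the frame of chute_unit above 0.125 m), for 0.2 s.
2. the shutter is pushed fully open (value of joint shutter above 0.025 m), for 0.1 s.
3. all four balls lie in the pan that the gate now feeds (((value of joint gate above 0.2 rad and x of ball_0_center in the frame of pan_right between -0.044 and 0.044 m and y of ball_0_center in the frame of pan_right between -0.04 and 0.04 m and z of each of ball_0_center, ball_1_center, ball_2_center, ball_3_center in the frame of pan_right below 0.032 m and x of ball_1_center in the frame of pan_right between -0.044 and 0.044 m and y of ball_1_center in the frame of pan_right between -0.04 and 0.04 m and x of ball_2_center in the frame of pan_right between -0.044 and 0.044 m and y of ball_2_center in the frame of pan_right between -0.04 and 0.04 m and x of ball_3_center in the frame of pan_right between -0.044 and 0.044 m and y of ball_3_center in the frame of pan_right between -0.04 and 0.04 m) or (value of joint gate below -0.2 rad and x of ball_0_center in the frame of pan_left between -0.044 and 0.044 m and y of ball_0_center in the frame of pan_left between -0.04 and 0.04 m and z of each of ball_0_center, ball_1_center, ball_2_center, ball_3_center in the frame of pan_left below 0.032 m and x of ball_1_center in the frame of pan_left between -0.044 and 0.044 m and y of ball_1_center in the frame of pan_left between -0.04 and 0.04 m and x of ball_2_center in the frame of pan_left between -0.044 and 0.044 m and y of ball_2_center in the frame of pan_left between -0.04 and 0.04 m and x of ball_3_center in the frame of pan_left between -0.044 and 0.044 m and y of ball_3_center in the frame of pan_left between -0.04 and 0.04 m))), for 0.2 s.
4. the shutter is pushed closed again (value of joint shutter below 0.003 m), for 0.2 s.
At the end, for the whole second after the job is handed in: the gate lies on the stop opposite to the one where it began (tilt beyond 0.20 rad; thumb plate at least 22 mm from where it started), all four balls lie at rest (under 0.03 m/s) within the pan on the gate's new low side, and the shutter is closed to within 3 mm (distance of thumb_left from where it was at the start of the episode above 0.022 m and ((value of joint gate above 0.2 rad and x of ball_0_center in the frame of pan_right between -0.044 and 0.044 m and y of ball_0_center in the frame of pan_right between -0.04 and 0.04 m and z of each of ball_0_center, ball_1_center, ball_2_center, ball_3_center in the frame of pan_right below 0.032 m and x of ball_1_center in the frame of pan_right between -0.044 and 0.044 m and y of ball_1_center in the frame of pan_right between -0.04 and 0.04 m and x of ball_2_center in the frame of pan_right between -0.044 and 0.044 m and y of ball_2_center in the frame of pan_right between -0.04 and 0.04 m and x of ball_3_center in the frame of pan_right between -0.044 and 0.044 m and y of ball_3_center in the frame of pan_right between -0.04 and 0.04 m) or (value of joint gate below -0.2 rad and x of ball_0_center in the frame of pan_left between -0.044 and 0.044 m and y of ball_0_center in the frame of pan_left between -0.04 and 0.04 m and z of each of ball_0_center, ball_1_center, ball_2_center, ball_3_center in the frame of pan_left below 0.032 m and x of ball_1_center in the frame of pan_left between -0.044 and 0.044 m and y of ball_1_center in the frame of pan_left between -0.04 and 0.04 m and x of ball_2_center in the frame of pan_left between -0.044 and 0.044 m and y of ball_2_center in the frame of pan_left between -0.04 and 0.04 m and x of ball_3_center in the frame of pan_left between -0.044 and 0.044 m and y of ball_3_center in the frame of pan_left between -0.04 and 0.04 m)) and value of joint shutter below 0.003 m and linear speed of each of ball_0, ball_1, ball_2, ball_3 below 0.03 m/s); the robot touches nothing.
It fails at once if the unit, its gate or its shutter is forced or squeezed with more than 60 N (contact force between the fingers and chute_unit above 60 N).
It fails at once if a ball is touched by the gripper (the balls run by themselves) (contact force between the fingers and ball_0 above 0.3 N or contact force between the fingers and ball_1 above 0.3 N or contact force between the fingers and ball_2 above 0.3 N or contact force between the fingers and ball_3 above 0.3 N).
It fails at once if a ball is lifted above the feed chute (height (world z) of any of ball_0_center, ball_1_center, ball_2_center, ball_3_center above 0.19 m).
It fails at once if a collecting pan is moved more than 15 mm or lifted (distance of any of pan_left, pan_right from where it was at the start of the episode above 0.015 m).
It fails at once if one of the loose tools lying about is moved more than 20 mm (distance of any of scriber_blue, feeler_gauge, spark_plug from where it was at the start of the episode above 0.02 m).
It also fails if it takes over 45 s, if anything falls off the work surface, if the arm or the gripper's body presses on something with over 40 N, if the wrist force passes 120 N, or if a joint passes its speed limit or range.

## Working session

There is one attempt and no reset: what is moved stays moved. The work goes in short steps, Python scripts to look and compute and a shell command to move; the robot and the scene stay as the last step left them, time stands still between calls to the robot, and variables do not carry over. Pictures are saved under pics/ and viewed, at most 10 in all, crops included, and the job is handed in when it is done.

```bash
mkdir -p pics; cat > h.py <<'E'
import numpy as np, cv2
from scipy.spatial.transform import Rotation as R
from plant import bot
def cam(n):
    m=bot.camera_model(n); K=np.array([[m['fx'],0,m['cx']],[0,m['fy'],m['cy']],[0,0,1]]); return m,K,np.array(m['dist_coeffs'],float)
def rot(o):
    o=np.array(o,float)
    return o if o.shape==(3,3) else (R.from_euler('xyz',o).as_matrix() if o.size==3 else R.from_quat(o).as_matrix())
def ray(n,px):
    m,K,d=cam(n); u=cv2.undistortPoints(np.array([[px]],float),K,d)[0,0]
    return np.array(m['position'],float), rot(m['orientation'])@np.array([u[0],u[1],1.])
def atz(n,px,z):
    p,r=ray(n,px); return p+r*(z-p[2])/r[2]
def proj(n,P):
    m,K,d=cam(n); Rm=rot(m['orientation']); t=-Rm.T@np.array(m['position'],float)
    return cv2.projectPoints(np.array(P,float).reshape(-1,1,3),cv2.Rodrigues(Rm.T)[0],t,K,d)[0][:,0]
E
python3 - <<'E'
from h import *
np.set_printoptions(precision=1,suppress=True)
for n in ('scene','top'):
    im=bot.capture(n); cv2.imwrite(f'pics/{n}0.png',im[:,:,::-1]); print(n,bot.camera_model(n))
Z=dict(thumb_left=None,thumb_right=None,post_top=197,weight=150,pan_left=30,pan_right=30,chute_unit=100,scriber_blue=5,feeler_gauge=2,spark_plug=10,ball_0_center=150,shutter=160)
for t,z in Z.items():
  for n in ('scene','top'):
    for r in bot.outline_of(t,n)[:2]:
        print(t,n,round(r['p'],2),np.array(r['pixel']),r['mask'].sum(),atz(n,r['pixel'],z or 137))
E
```

```text
scene {'fx': 498.95547303715415, 'fy': 498.95547303715415, 'cx': 326.0434920919106, 'cy': 240.96763175274984, 'dist_coeffs': array([0., 0., 0., 0., 0.]), 'position': array([ 89.7, 507.7, 729.7]), 'orientation': array([-2.3,  0. , -2.4])}
top {'fx': 507.6600148313786, 'fy': 507.6600148313786, 'cx': 323.02719058309333, 'cy': 244.9491355861173, 'dist_coeffs': array([-0.1,  0. ,  0. ,  0. ,  0. ]), 'position': array([ 381.7,   29.9, 1085.8]), 'orientation': array([-3. ,  0. , -1.6])}
thumb_left scene 0.91 [364.4 206.1] 1624 [500.4 -63.6 137. ]
thumb_left scene 0.66 [360.  222.9] 9012 [478.2 -22.2 137. ]
thumb_left top 0.79 [396.7 239.8] 1744 [519.3 -89.7 137. ]
thumb_right scene 0.76 [362.7 201.7] 1530 [510.5 -71.5 137. ]
thumb_right scene 0.3 [409.5 274.9] 286 [342.2  24.1 137. ]
thumb_right top 0.83 [394.9 239.2] 1718 [520.4 -86.3 137. ]
post_top scene 0.73 [354.  175.9] 138 [523.3 -59.2 197. ]
post_top top 0.37 [397.6 242.2] 1741 [506.4 -83.7 197. ]
post_top top 0.24 [234.1 311.4] 203 [380.  201.1 197. ]
weight scene 0.82 [365.1 199.4] 1654 [501.9 -66.8 150. ]
weight top 0.68 [396.7 2
[... 544 characters left out ...]
.1 259.4] 253 [ 423.9 -116.5    5. ]
scriber_blue top 0.66 [383.2 304.8] 286 [399.2 -77.8   5. ]
scriber_blue top 0.59 [397.9 293.4] 183 [ 423.7 -108.8    5. ]
feeler_gauge scene 0.84 [408.  275.6] 277 [400.9 -82.6   2. ]
feeler_gauge top 0.63 [382.2 304.5] 283 [399.9 -75.9   2. ]
spark_plug scene 0.72 [305.7 396.7] 411 [376.  238.6  10. ]
spark_plug scene 0.53 [432.4 239.4] 1765 [ 415.7 -192.1   10. ]
spark_plug top 0.5 [232.8 312.8] 201 [376.7 239.8  10. ]
spark_plug top 0.48 [382.8 304. ] 311 [400.8 -76.4  10. ]
ball_0_center top 0.46 [235.3 312.6] 220 [377.8 207.9 150. ]
ball_0_center top 0.25 [397.2 241.5] 1744 [514.3 -89.  150. ]
shutter scene 0.48 [349.4 177.4] 227 [557.2 -89.4 160. ]
```

View pics/scene0.png

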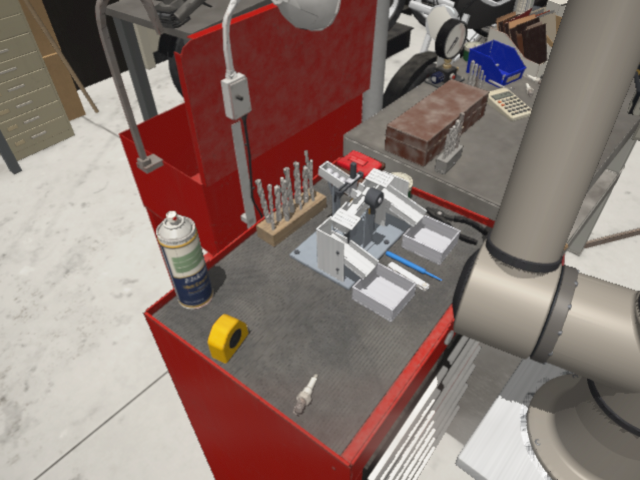

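View pics/top0.png

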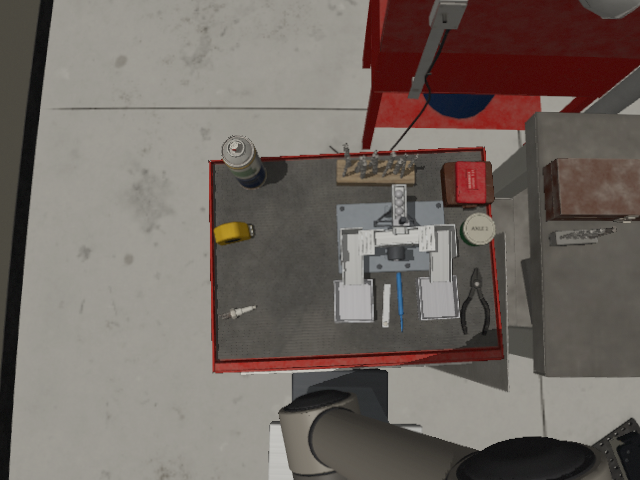

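The unit stands at about world (520,-90), almost aligned with the world axes. The gate is around pixel (397,238) in top. I'll enlarge both views next.

```bash
python3 - <<'E'
import cv2,numpy as np
a=cv2.imread('pics/top0.png')[175:330,325:465]; b=cv2.imread('pics/scene0.png')[150:330,285:470]
cv2.imwrite('pics/c1.png',cv2.resize(a,None,fx=3.8,fy=3.8,interpolation=cv2.INTER_CUBIC))
cv2.imwrite('pics/c2.png',cv2.resize(b,None,fx=3.3,fy=3.3,interpolation=cv2.INTER_CUBIC))
E
```

```text
(no output)
```

View pics/c1.png

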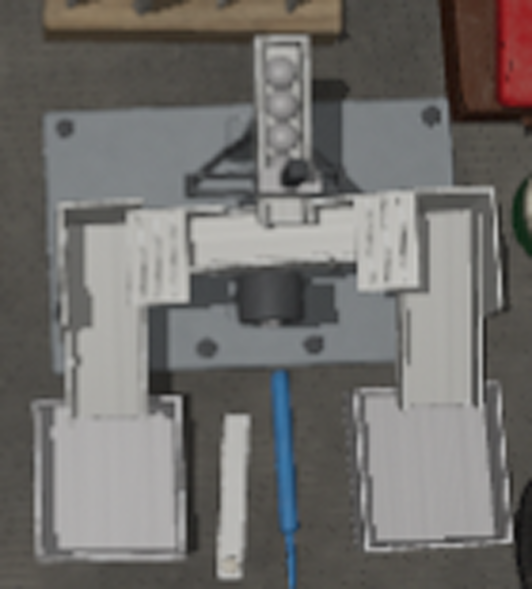

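View pics/c2.png

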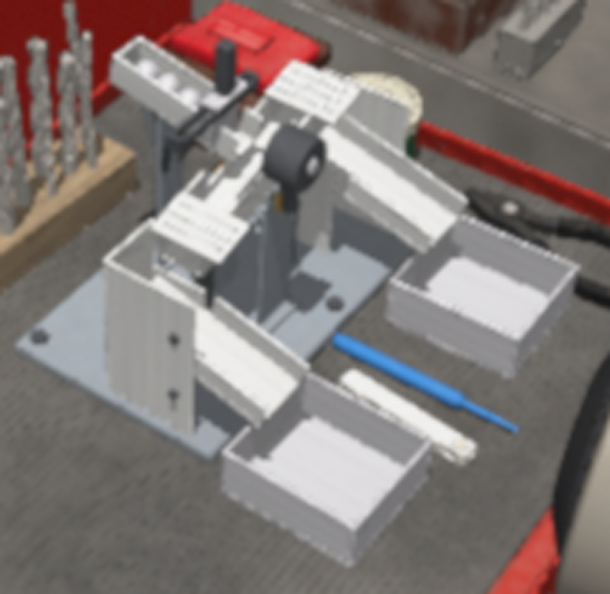

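```bash
cat >> h.py <<'E'
def tri(a,b):
    p,r=ray('top',a);q,s=ray('scene',b); r/=np.linalg.norm(r); s/=np.linalg.norm(s)
    t=np.linalg.lstsq(np.c_[r,-s],q-p,rcond=None)[0]; A=p+t[0]*r;B=q+t[1]*s
    return (A+B)/2,np.linalg.norm(A-B)
E
python3 - <<'E'
from h import *
np.set_printoptions(precision=1,suppress=True)
T=lambda x,y:(325+x/3.8-.4,175+y/3.8-.4); S=lambda x,y:(285+x/3.3-.4,150+y/3.3-.4)
for n,a,b in [('L',(158,256),(202,222)),('R',(389,241),(313,90)),('post',(297,170),(226,46)),('wt',(270,297),(293,160)),('ball_far',(281,72),(147,66))]:
    print(n,*tri(T(*a),S(*b)))
c=np.array([atz('top',T(*p),3)[:2] for p in [(45,113),(447,97),(52,368)]]); print(c, [atz('scene',S(*p),3) for p in [(17,345),(212,457)]])
# fit pose from top-view model points, unit frame
from scipy.optimize import least_squares
for sg,zl,yl,zr,yr in [('Lraised',150,48,123,63),('Rraised',123,63,150,48)]:
    M=np.array([(-8,yl,zl),(-8,-yr,zr),(21,0,197)]); pt=np.array([T(158,256),T(389,241),T(297,170)]); ps=np.array([S(202,222),S(313,90),S(226,46)])
    def f(v):
        c,s=np.cos(v[2]),np.sin(v[2]); W=M.copy().astype(float); W[:,0]=v[0]+c*M[:,0]-s*M[:,1]; W[:,1]=v[1]+s*M[:,0]+c*M[:,1]
        return np.r_[(proj('top',W)-pt).ravel(),(proj('scene',W)-ps).ravel()]
    r=least_squares(f,[520,-90,0]); print(sg,r.x,r.cost,f(r.x))
E
```

```text
L [517.4 -32.6 121.7] 2.1416559229819563
R [ 524.  -144.3  145.4] 3.9973303243674865
post [549.7 -92.6 193. ] 3.5045402139410897
wt [495.2 -85.9 144.4] 3.181801607330675
ball_far [605.9 -90.2 154.4] 3.4840933851804405
[[ 614.7   24.2]
 [ 627.6 -206.1]
 [ 468.6   18.2]] [array([616.8,  24.8,   3. ]), array([468.1,  17.3,   3. ])]
Lraised [526.8 -84.4   0.1] 143.64924271442482 [  3.3  -0.5  -0.9  -0.1  -6.2  -0.2   4.2 -12.2   0.6   8.1  -1.7   1.3]
Rraised [527.9 -93.6   0.1] 5.08620815126385 [-1.  -0.  -1.4 -0.6 -0.4 -0.8  0.5  0.2  1.  -1.   1.3 -1.5]
```

Right thumb plate is the raised one (145 vs 122 mm), so the gate is at -0.24 and feeds left. The unit lies at (528,-93.6), yaw about 0.05. Next I work out the tool-frame shifts.

```bash
cat >> h.py <<'E'
U=np.array([528.,-93.6]);YAW=0.05
def unit(x,y,z): return np.array([U[0]+np.cos(YAW)*x-np.sin(YAW)*y,U[1]+np.sin(YAW)*x+np.cos(YAW)*y,z])
def rows(*P,turn=0):
    o=bot.get_obs(); Rm=rot(o['tcp_rot']); p=np.array(o['tool_pos'])
    print('t',round(o['time'],2),'tcp',p.round(1),'F',np.array(o['contact_force']).round(1),'w',o['grip_width'])
    Rt=Rm@R.from_rotvec([0,0,turn]).as_matrix()
    for q in P: print('world',q.round(1),'tool shift',(Rt.T@(q-p)).round(1)); p=q
E
python3 - <<'E'
from h import *
print(bot.get_obs()['tcp_rot'], rot(bot.get_obs()['tcp_rot']).round(3))
rows(unit(-8,-55,227),unit(-8,-55,160))
E
```

```text
[ 3.14152861e+00 -2.62002134e-07  3.74785302e-01] [[ 0.931  0.366  0.   ]
 [ 0.366 -0.931 -0.   ]
 [ 0.     0.    -1.   ]]
t 1.3 tcp [ 192.2 -488.6  226.7] F [-1.   0.3  0. ] w 91.97011207430506
world [ 522.8 -148.9  227. ] tool shift [ 4.319e+02 -1.951e+02 -3.000e-01]
world [ 522.8 -148.9  160. ] tool shift [-0. -0. 67.]
```

```bash
python3 -m jog '[[36,-16.3,0,0,0,0],[36,-16.3,0,0,0,0],[36,-16.3,0,0,0,0],[36,-16.3,0,0,0,0],[36,-16.3,0,0,0,0],[36,-16.3,0,0,0,0],[36,-16.3,0,0,0,0],[36,-16.3,0,0,0,0],[36,-16.3,0,0,0,0],[36,-16.3,0,0,0,0],[36,-16.3,0,0,0,0],[36,-16,0,0,0,0]]' 0 && python3 -m jog '[[0,0,0,0,0,-0.13],[0,0,0,0,0,-0.14],[0,0,0,0,0,-0.14],[0,0,0,0,0,-0.14],[0,0,0,0,0,-0.14],[0,0,0,0,0,-0.14],[0,0,0,0,0,-0.14],[0,0,0,0,0,-0.14],[0,0,0,0,0,-0.136],[0,0,0,0,0,0]]'
python3 - <<'E'
from h import *
rows(unit(-8,-55,215),unit(-8,-55,160)); print(rot(bot.get_obs()['tcp_rot']).round(3))
for n in ('scene','top'): cv2.imwrite(f'pics/{n}1.png',bot.capture(n)[:,:,::-1])
a=cv2.imread('pics/top1.png')[150:330,325:465]; b=cv2.imread('pics/scene1.png')[110:330,285:470]
cv2.imwrite('pics/c3.png',np.hstack([cv2.resize(a,(400,514)),cv2.resize(b,(400,476))[:476] if 0 else cv2.resize(b,(400,514))]))
E
```

```text
time: 2.5
tool_pos: [523.7, -147.3, 226.8]
tcp_rot: [3.141, -0.0, 0.375]
contact_force: [0.8, -0.7, 0.1]
grip_width: 2.2
finger_force: 0.0
time: 3.5
tool_pos: [522.7, -148.7, 226.7]
tcp_rot: [-3.142, 0.0, 1.622]
contact_force: [-0.1, 0.5, -0.4]
grip_width: 0.7
finger_force: 0.0
t 3.5 tcp [ 522.7 -148.7  226.7] F [-0.1  0.5 -0.4] w 0.7389224315335137
world [ 522.8 -148.9  215. ] tool shift [-0.3  0.  11.7]
world [ 522.8 -148.9  160. ] tool shift [ 0.  0. 55.]
[[-0.051  0.999 -0.   ]
 [ 0.999  0.051 -0.   ]
 [-0.    -0.    -1.   ]]
```

View pics/c3.png

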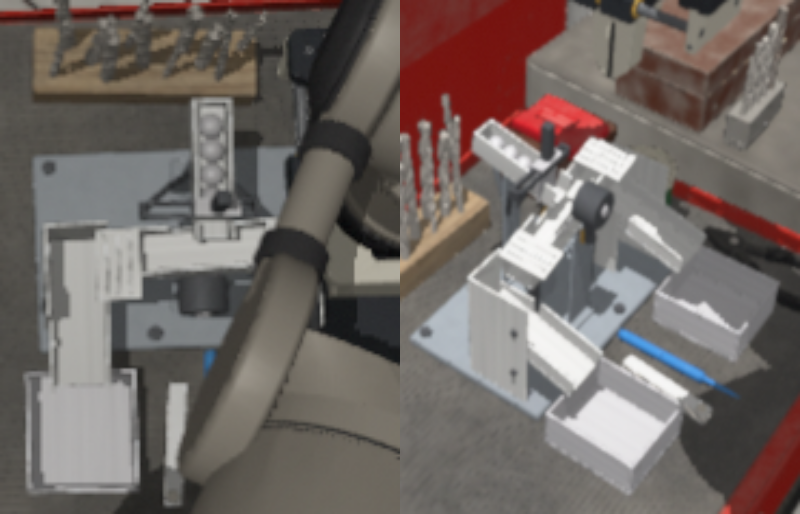

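The arm is over the right plate and the gripper is clear of the post, with the balls still waiting. Now I press down.

```bash
python3 -m jog '[[-0.3,0,20,0,0,0],[0,0,20,0,0,0],[0,0,20,0,0,0],[0,0,6,0,0,0],[0,0,6,0,0,0],[0,0,5,0,0,0],[0,0,5,0,0,0],[0,0,4,0,0,0]]'; python3 -m jog '[[0,0,4,0,0,0],[0,0,3,0,0,0]]'; python3 -m jog '[[0,0,0,0,0,0]]'
```

```text
time: 4.4
tool_pos: [523.0, -149.1, 140.9]
tcp_rot: [3.141, 0.0, 1.62]
contact_force: [-0.6, -0.3, -0.3]
grip_width: 0.6
finger_force: 0.1
time: 4.6
tool_pos: [522.7, -148.9, 133.5]
tcp_rot: [-3.142, 0.0, 1.621]
contact_force: [-0.6, 0.5, 0.2]
grip_width: 0.3
finger_force: 0.0
time: 4.7
tool_pos: [522.5, -148.8, 133.3]
tcp_rot: [-3.141, -0.0, 1.621]
contact_force: [0.7, 0.5, 0.1]
grip_width: 0.4
finger_force: 0.0
```

```bash
python3 -m jog '[[0,0,-20,0,0,0],[0,0,-30,0,0,0],[0,0,-40,0,0,0],[10,15,0,0,0,0],[10,14,0,0,0,0],[0,0,0,0,0,0]]'
python3 - <<'E'
from h import *
rows(unit(21,-35,223),unit(21,-35,177),unit(21,13.5,177),unit(21,-35,177))
a,b=[bot.capture(n)[:,:,::-1] for n in ('top','scene')]
for n,im in (('top',a),('scene',b)):
    print(n,proj(n,[bot.get_obs()['tool_pos'],unit(21,0,197)]).round())
cv2.imwrite('pics/c4.png',np.hstack([cv2.resize(a[150:330,325:465],(400,514),interpolation=2),cv2.resize(b[110:260,320:437],(400,514),interpolation=2)]))
E
```

```text
time: 5.3
tool_pos: [551.8, -126.5, 224.0]
tcp_rot: [3.14, 0.0, 1.622]
contact_force: [-0.4, -0.2, 0.3]
grip_width: 0.4
finger_force: 0.0
t 5.3 tcp [ 551.8 -126.5  224. ] F [-0.4 -0.2  0.3] w 0.4269694704652025
world [ 550.7 -127.5  223. ] tool shift [-0.9 -1.1  1. ]
world [ 550.7 -127.5  177. ] tool shift [ 0.  -0.1 46. ]
world [548.3 -79.1 177. ] tool shift [48.5  0.1 -0. ]
world [ 550.7 -127.5  177. ] tool shift [-48.5  -0.1   0. ]
top [[425. 215.]
 [403. 219.]]
scene [[366. 141.]
 [354. 162.]]
```

View pics/c4.png

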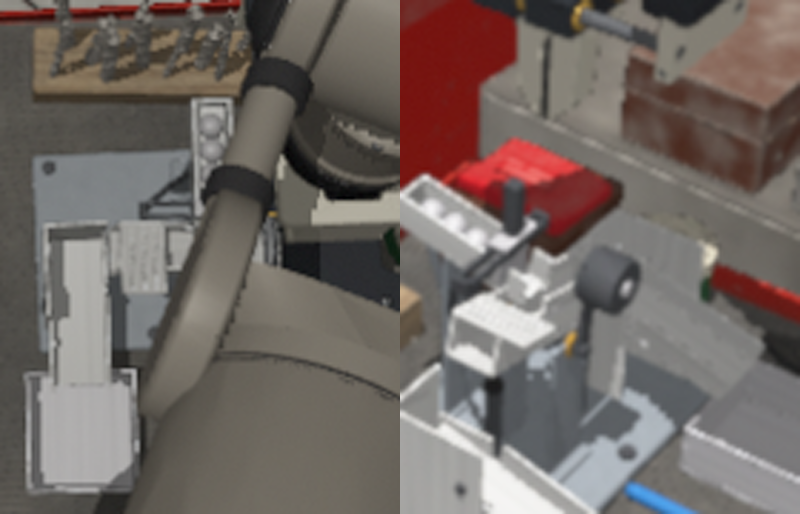

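The gate has rocked: its left end is now raised. The post stands at scene (353,164), closed, and the fingertips are right of it at about scene (364,141). I lower and push the shutter open.

```bash
python3 -m jog '[[-1,-1,16,0,0,0],[0,0,16,0,0,0],[0,0,15,0,0,0],[8,0,0,0,0,0],[6,0,0,0,0,0],[4,0,0,0,0,0],[4,0,0,0,0,0]]'; python3 -m jog '[[4,0,0,0,0,0],[4,0,0,0,0,0],[4,0,0,0,0,0]]';python3 -m jog '[[4,0,0,0,0,0],[4,0,0,0,0,0]]'; python3 -m jog '[[2,0,0,0,0,0],[2,0,0,0,0,0]]'; python3 -c "
from h import *
rows(unit(21,13.5,177))"
```

```text
time: 6.1
tool_pos: [549.0, -106.4, 177.7]
tcp_rot: [3.14, 0.001, 1.621]
contact_force: [-0.6, -0.8, 0.7]
grip_width: 0.5
finger_force: 0.5
time: 6.4
tool_pos: [548.2, -94.4, 177.0]
tcp_rot: [3.141, 0.0, 1.621]
contact_force: [-0.1, -1.1, 0.8]
grip_width: 0.4
finger_force: 0.5
time: 6.6
tool_pos: [547.7, -86.4, 176.7]
tcp_rot: [3.141, 0.0, 1.621]
contact_force: [0.4, -1.6, 0.9]
grip_width: 0.2
finger_force: 0.5
time: 6.8
tool_pos: [547.5, -82.5, 176.7]
tcp_rot: [3.142, 0.0, 1.621]
contact_force: [-0.3, -1.7, 1.6]
grip_width: 0.7
finger_force: 0.5
t 6.8 tcp [547.5 -82.5 176.7] F [-0.3 -1.7  1.6] w 0.6790403900514931
world [548.3 -79.1 177. ] tool shift [ 3.3  1.  -0.3]
```

Contact at about 1.7 N. I keep pushing until the stop is felt.

```bash
python3 -m jog '[[2,0,0,0,0,0],[1,0,0,0,0,0]]'; python3 -m jog '[[1,0,0,0,0,0]]';python3 -m jog '[[1,0,0,0,0,0]]';python3 -m jog '[[1,0,0,0,0,0]]' | grep -E "pos|force"
```

```text
time: 7.0
tool_pos: [547.3, -79.9, 176.7]
tcp_rot: [3.142, 0.001, 1.621]
contact_force: [0.6, -3.9, -1.1]
grip_width: 0.3
finger_force: 2.3
time: 7.1
tool_pos: [547.3, -79.8, 176.7]
tcp_rot: [3.142, 0.002, 1.621]
contact_force: [1.1, -9.1, 0.2]
grip_width: 0.0
finger_force: 4.1
time: 7.2
tool_pos: [547.4, -79.7, 176.8]
tcp_rot: [3.141, 0.004, 1.621]
contact_force: [0.3, -11.0, 0.7]
grip_width: 0.0
finger_force: 5.7
tool_pos: [547.4, -79.5, 176.8]
contact_force: [0.4, -14.7, -1.8]
finger_force: 7.3
```

The stop is reached (force rising with no movement). I back off, rise and cross to the left side of the post.

```bash
python3 -m jog '[[-10,0,0,0,0,0],[0,0,-25,0,0,0],[0,0,-25,0,0,0],[20,1,0,0,0,0],[20,0,0,0,0,0],[20,0,0,0,0,0],[0,0,0,0,0,0],[0,0,0,0,0,0],[0,0,0,0,0,0],[0,0,0,0,0,0]]'
python3 - <<'E'
from h import *
rows(unit(21,61,223),unit(21,61,177),unit(21,14.5,177))
a,b=[bot.capture(n)[:,:,::-1] for n in ('top','scene')]
cv2.imwrite('pics/c5.png',np.hstack([cv2.resize(a[150:330,325:465],(400,514),interpolation=2),cv2.resize(b[130:308,325:463],(400,514),interpolation=2)]))
E
```

```text
time: 8.3
tool_pos: [545.7, -27.5, 226.6]
tcp_rot: [-3.141, 0.0, 1.62]
contact_force: [0.4, -0.3, -0.7]
grip_width: 0.3
finger_force: 0.0
t 8.3 tcp [545.7 -27.5 226.6] F [ 0.4 -0.3 -0.7] w 0.27759502558178356
world [545.9 -31.6 223. ] tool shift [-4.2  0.   3.6]
world [545.9 -31.6 177. ] tool shift [ 0.  0. 46.]
world [548.2 -78.1 177. ] tool shift [-46.5   0.    0. ]
```

View pics/c5.png

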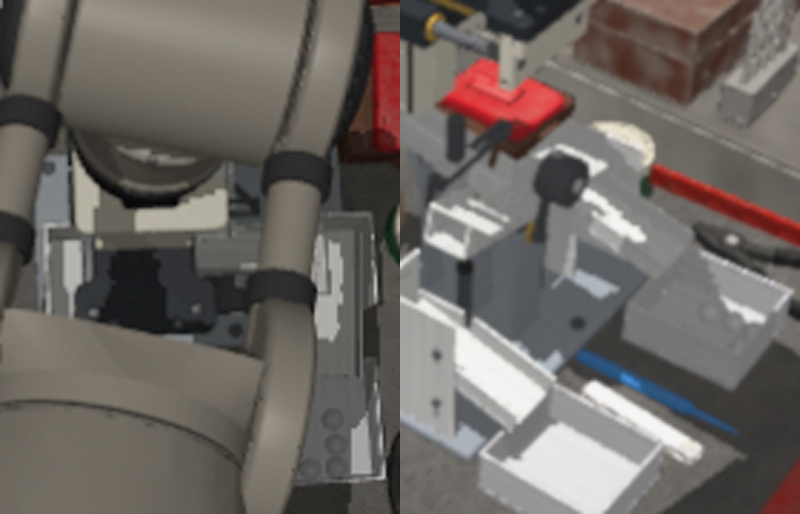

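Four balls lie in the right pan: top-crop (332,420), (335,443), (337,467) and (310,467). Now I close the shutter.

```bash
python3 -m jog '[[0,0,17,0,0,0],[0,0,17,0,0,0],[0,0,15.5,0,0,0],[-9,0,0,0,0,0],[-5,0,0,0,0,0],[-5,0,0,0,0,0],[-5,0,0,0,0,0],[-5,0,0,0,0,0],[-5,0,0,0,0,0],[-5,0,0,0,0,0],[-5,0,0,0,0,0]]' | grep -E "pos|force"; python3 -m jog '[[-3,0,0,0,0,0],[-2,0,0,0,0,0]]'| grep -E "pos|force";python3 -m jog '[[-1,0,0,0,0,0],[-1,0,0,0,0,0]]'| grep -E "pos|force"
```

```text
tool_pos: [547.9, -71.0, 177.3]
contact_force: [0.5, 1.1, 0.3]
finger_force: 0.5
tool_pos: [548.1, -75.9, 177.1]
contact_force: [0.0, 1.2, 0.5]
finger_force: 0.5
tool_pos: [548.1, -76.5, 177.2]
contact_force: [0.7, 7.6, 2.8]
finger_force: 4.0
```

```bash
python3 -m jog '[[-1,0,0,0,0,0],[-1,0,0,0,0,0],[0,0,0,0,0,0]]'| grep -E "pos|force"; python3 -m jog '[[12,0,0,0,0,0],[8,0,0,0,0,0],[0,0,-30,0,0,0],[0,0,-40,0,0,0],[-40,-40,0,0,0,0],[-45,-20,0,0,0,0],[-45,-20,0,0,0,0],[-45,-20,0,0,0,0],[-45,-20,0,0,0,0],[-45,-20,0,0,0,0],[-40,-20,0,0,0,0],[0,0,0,0,0,0]]'
python3 - <<'E'
from h import *
a,b=[bot.capture(n)[:,:,::-1] for n in ('top','scene')]
print(proj('scene',[unit(21,0,197),unit(21,28,197)]).round(), [ (r['p'],r['pixel']) for r in bot.outline_of('post_top','scene')[:1]])
cv2.imwrite('pics/c6.png',np.hstack([cv2.resize(a[150:330,325:465],(400,514),interpolation=2),cv2.resize(b[130:308,325:463],(400,514),interpolation=2)]))
E
```

```text
tool_pos: [548.1, -76.6, 177.2]
contact_force: [-0.1, 12.5, 3.2]
finger_force: 6.1
time: 11.4
tool_pos: [404.7, -372.0, 246.7]
tcp_rot: [-3.14, 0.002, 1.615]
contact_force: [0.0, 0.2, 0.8]
grip_width: 0.6
finger_force: 0.0
[[354. 162.]
 [345. 169.]] [(0.73, [354.8, 178.0])]
```

View pics/c6.png

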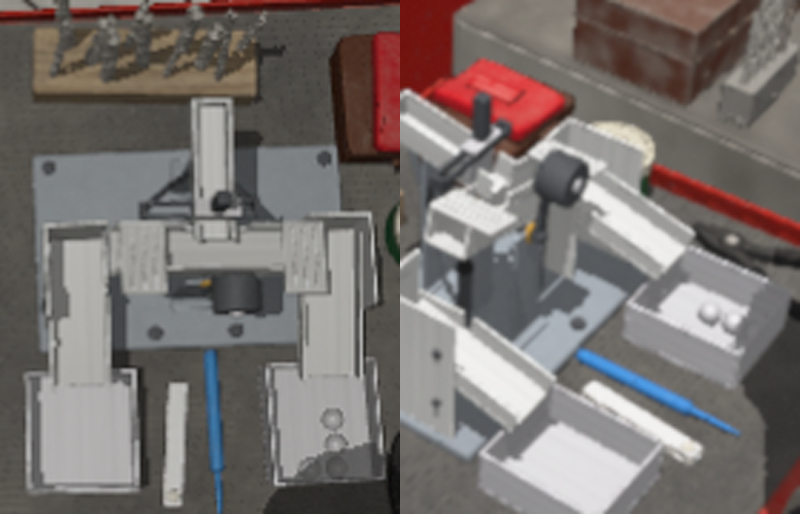

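The feed chute is empty. The post is back over it at top-crop (222,200), as at the start, and the gate lies on the other stop. The balls are in the right pan around (333,420)–(337,467), and the pans and tools have not moved.

```bash
python3 -c "
from plant import bot
print(bot.close_job())"
```

```text
the job is handed in; nothing more can be done
None
```

Job handed in, with no verdict returned: the gate is rocked onto its other stop, all four balls are in the right pan, the shutter is pushed closed to its stop, and the arm is clear.

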